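# Feed a scarfed slat home under the jig's hold-down spring

### The arm

A 7-joint arm with a two-finger parallel gripper is mounted at the origin on the work surface. World frame = base frame: x ahead of the robot, y to its left, z up, the work surface at z = 0. Lengths are in m, angles in rad, forces in N, time in s.
With the tool pointing down it reaches from about 0.35 to 0.9 m from the base axis. Payload 7.2 kg.
Tool frame: the origin (TCP) lies midway between the tips of the shut fingers; the grasp point (between the pads) lies 19 mm behind it (grip_depth is the z of the grasp point in the tool frame, in m); z points along the fingers, y is the line along which they close (so a half turn about z gives the same grasp; the last joint's range is limited). The gripper opens to 85 mm and grips with 20 to 120 N. Pads are 22 mm wide; open, the fingers measure 114 mm over their backs; the gripper's body (76 mm by 85 mm) begins 54 mm behind the grasp point. The pads swing forward as they close: fully open they stand 13 mm farther back than shut.
Start: joints at [1.15, 0.411, -0.013, 1.596, 0.006, 1.134, -0.082], TCP at [0.216, -0.587, 0.231] pointing down, gripper open.
Joint ranges: [-2.95, 2.95], [-0.29, 1.99], [-1.47, 1.44], [0.14, 2.54], [-1.03, 4.17], [0.13, 1.85], [-2.86, 2.86]. Speed limits (rad/s): [2.39, 2.39, 3.01, 3.01, 3.14, 3.14, 3.14].

### API

Orientations are given as a rotation vector (axis times angle).
In Python, from plant import get_obs, snapshot, job_done, recognise, pinpoint, grip_depth gives the robot as it stands. The module is installed in compiled form; this text tells all that it offers.
- The arm moves only by the tool servo_tool, never from a script. Its argument "plan" is a list of rows, each a list of 7 numbers: the turn, a rotation vector about the tool's x, y, z in degrees, then the shift along the tool's x, y, z in cm, then the opening, from 0 (shut) to 1 (fully open). A call has 1 to 10 rows; each row shifts and turns the commanded pose from where the row before left it, along the tool's axes as they then stand; what a row does not reach is not made up. A row lasts 1/10 s, in which the tool goes at most 50 mm and 8.59 degrees, less where a joint would pass 70% of its speed; a pose out of reach is approached as far as the arm can. A call is refused whole if a number of a shift passes 5 or a number of a turn 8.59, either way. A call with a gripper value outside its range is refused whole. The fingers move at their own pace and stop on an object; "grip_force" is the grip in N (left out, the last holds). Time passes only in rows, so rows that do not move let the fingers close. It gives the time, the measured TCP pose, the force, the opening and the grip force at its end, in the units of the state.
- get_obs(): the state, without advancing time (a new reading comes with each control period).
- snapshot(name): name is "scene" or "top" or "wrist"; returns a dict with "color" (384x512x3 uint8, red, green, blue), "fx", "fy", "cx", "cy" (pixels), "k1" (the pictures are not rectified: a ray, as slopes to the right and down, at radius r is drawn at 1 + k1 r^2 times it, then the intrinsics apply), "extrinsics" (4x4, takes a point from camera to world coordinates); the wrist camera has in their place "T_tool_cam" (4x4, takes a point from camera to tool coordinates, whose origin is the TCP and whose axes are the flange's). Camera axes: x right, y down, z forward; pixel columns grow to the right and rows downward; lengths in m; the calibration is good to about 2 mm. A picture is of the moment at which its call begins: read the wrist's pose just before it. There is no depth.
- job_done(): hands the job in; it is judged then, once.
Trained networks look in the newest picture that a camera, given by its name, has taken for a name from the list of things; names that differ only in an ending like _2 or _b are one class to them, and where a whole thing is asked for, a point or a joint stands for the part that bears it (a point fixed in the world has none). Each returns a list of dicts, best first, with "score" (0 to 1); they miss things now and then, are a little off and sometimes report something else, mostly with a low value. They report only what shows in the picture. A call takes as long as a camera call.
- recognise(thing, camera): "bbox" ([left, top, right, bottom] in pixels, round what is visible of it).
- pinpoint(thing, camera): "centre" ([column, row] in pixels: a listed point, or the origin of a listed thing).
The state is a dict: "clock": time; "joint_positions": joint angles; "joint_vel": joint speeds; "joint_efforts": joint torques, N m; "position": TCP position; "orientation": TCP orientation; "force": force on the tool from outside, world axes, zero at the start; "moment": the same for the moment, N m; "opening": finger opening in m; "finger_force": force on a finger pad.
Only numpy, scipy, OpenCV 4.12 (cv2) and the standard library are available. Lean on these libraries where they do the work, as an engineer would, in place of code of your own. Each camera call takes 0.05 s, during which the arm holds its last target. There are 200 camera calls.

### The job

Load the scarfed slat into the jig for routing: with the fingertips on its flat top, press it down hard against the bed and slide it forward under the spring hold-down until its square end is fully home against the end stop, then take the hand away. Do not lift the slat, keep off its thin bevelled rear end and do not touch the spring - the slat must lift it by itself. Leave the other tools on the bench where they are.

Things in the scene. Friction and masses are not known exactly. Their poses are not given: they have to be found in the camera images.
- jig_bed (a point): Point on top of the scarfing jig's bed, on its centre line, 24 mm above the bench; x along the bed in the feed direction (to spring and stop), y across, z up. The jig: plywood board 590 x 160 x 18 mm fixed to the bench, from x -280 to +310 mm here, at another place and angle each time. Slick black bed between two dark guide strips 64 mm apart, 14 mm wide, 12 mm high above the bed.
- ramps (a point): Point on the bed's centre line (axes as jig_bed) mid-way between two dark sloping side ramps for a router sled. They lie outside the guide strips, 47 to 65 mm either side of the centre line, 120 mm long (60 mm before and after this point), and rise along x from 5.5 to 23.5 mm above the bed (9.5 mm above the slat's top).
- bridge (a point): Centre of the top of the bar that bridges the bed near the stop, 42 mm above the bed, 236 mm ahead of jig_bed (axes as jig_bed). Bar 32 x 150 mm on two posts; black knobs on it up to 61 mm above the bed. It carries the hold-down spring.
- jig_stop (a point): Foot of the face of the end stop, on the bed's top and centre line, 260 mm ahead of jig_bed, same axes. The stop is a dark wooden block 94 mm wide, 36 mm high above the bed.
- spring_toe (a point): Middle of the free end (toe) of the hold-down spring; axes as jig_bed at rest. At rest 112 mm ahead of jig_bed, 24 mm above the bed; rises about 10 mm when the slat lies under the spring.
- leaf: The hold-down spring: bright steel leaf 40 mm wide, 2 mm thick. Origin at its clamped end under the bridge bar, 230 mm ahead of jig_bed. It slopes down towards the open end to its lowest part, 162 to 178 mm ahead of jig_bed and only 7.5 mm above the bed, then turns up to the toe. The 14 mm slat must lift it: it presses down with 3 N rising to 10 N. The turned-up slope resists most.
- slat_front (a point): Foot of the slat's square leading end, mid-width, on its underside; x forward along the slat, z up. Home is when it reaches jig_stop. Pale wood, 0.13 to 0.21 kg, 60 wide, 14 thick, 330 mm long: 250 mm of full thickness behind this end, then an 80 mm scarf (bevel). It starts flat on the bed between the guide strips, this end 150 to 200 mm short of the stop.
- slat_top (a point): Point on the slat's flat top, mid-width, 125 mm behind the square end, axes as slat_front; the flat top runs 125 mm ahead and behind. Timber grips fingertips well (friction about 0.8), bed and spring are slick (about 0.25); drive it by pressing down with some 15 to 20 N: a light touch slips. With the slat home the toe is 23 mm behind this point, so press about 75 mm behind it.
- scarf: The scarf of the slat, fixed to it: the sloping bevel and feather edge that begins 250 mm behind the square end and ends 330 mm behind it. Its frame is that of slat_top but on the underside. Fragile, not to be touched.
- chisel: Bystander: wood-handled bench chisel, 240 mm long, 28 mm high, lying beside the jig; origin under its middle.
- cork_block: Bystander: cork sanding block 110 x 60 x 38 mm close beside the jig; origin at the centre of its underside.
- offcut: Bystander: plywood offcut 120 x 45 x 18 mm beside the jig; origin at the centre of its underside.
- tape_roll: Bystander: roll of masking tape lying flat, 96 mm across, 25 mm high; origin at the centre of its underside.
- pencil_tin: Bystander: steel tin of pencils, 72 mm across, 100 mm high (pencils to 180 mm); origin at the centre of its underside.
- glue_bottle: Bystander: white glue bottle, 54 mm across, 130 mm high, standing; origin at the centre of its underside.
- f_clamp: Bystander: F-clamp lying flat, 245 mm long, 80 mm wide, 24 mm high; origin under the middle of its bar.

How it is judged:
On the way, in this order (a step that is already met when the one before it is completed fails the run):
1. pressed down by the fingers (over 5 N), the slat slides under the spring and lifts it, its square end well past the spring's lowest part (x of slat_front in the frame of jig_stop above -0.07 m and z of spring_toe in the frame of jig_bed above 0.028 m and contact force between the fingers and slat above 5 N), for 0.05 s.
2. the slat's square end is home against the stop (x of slat_front in the frame of jig_stop above -0.004 m), for 0.1 s.
At the end, for the whole second after the job is handed in: The slat lies flat on the bed (tilt under 0.04 rad), between the guide strips, its square end within 4 mm of the end stop, the hold-down spring resting on its top (its toe raised over 4 mm), at rest (x of slat_front in the frame of jig_stop above -0.004 m and y of slat_front in the frame of jig_stop between -0.004 and 0.004 m and angle between the x axis of slat_front and the x axis of jig_stop, either way round below 0.06 rad and angle between slat_front's own z axis and vertical below 0.04 rad and z of slat_front in the frame of jig_stop below 0.003 m and z of spring_toe in the frame of jig_bed above 0.028 m and linear speed of scarf below 0.01 m/s); the robot touches nothing.
It fails at once if the scarf (bevel or feather edge) is touched with more than 1 N (contact force between any of the fingers, the arm and scarf above 1 N).
It fails at once if the hand touches the spring with more than 2 N (contact force between any of the fingers, the arm and leaf above 2 N).
It fails at once if the slat is lifted off the bed (over 10 mm) or tipped (over 0.15 rad) (z of slat_top in the frame of jig_bed above 0.024 m or angle between slat_front's own z axis and vertical above 0.15 rad).
It fails at once if a bystander is moved by more than 25 mm (distance of any of chisel, cork_block, offcut, tape_roll, pencil_tin, glue_bottle, f_clamp from where it was at the start of the episode above 0.025 m).
It also fails if it takes over 54 s, if anything falls off the work surface, if the arm or the gripper's body presses on something with over 40 N, if the wrist force passes 120 N, or if a joint passes its speed limit or range.

## Working session

There is one attempt and no reset: what is moved stays moved. The work goes in short steps, Python scripts to look and compute and a tool call to move; the robot and the scene stay as the last step left them, time stands still between calls to the robot, and variables do not carry over. Pictures are saved under pics/ and viewed, at most 10 in all, crops included, and the job is handed in when it is done.

Besides the shell and the picture viewer there is one more tool, called by a JSON object that holds its "op" and its "data". servo_tool: Moves the arm, as the interface text tells. Its arguments: {"type":"object","properties":{"plan":{"type":"array","items":{"type":"array","items":{"type":"number"}}},"grip_force":{"type":"number"}},"required":["plan"]}

```bash
mkdir -p pics; cat > h.py <<'E'
import numpy as np,cv2
from scipy.spatial.transform import Rotation as R
from plant import *
def ray(s,px,T):
    u=np.array([(px[0]-s["cx"])/s["fx"],(px[1]-s["cy"])/s["fy"]]);v=u.copy()
    for _ in range(20): v=u/(1+s["k1"]*(v@v))
    return T[:3,3],T[:3,:3]@np.array([v[0],v[1],1])
def at(s,px,T,z):
    o,d=ray(s,px,T); return o+d*(z-o[2])/d[2]
def tool():
    o=get_obs();T=np.eye(4);T[:3,:3]=R.from_rotvec(o["orientation"]).as_matrix();T[:3,3]=o["position"];return T
def snap(c):
    T=tool();s=snapshot(c);return s,(T@np.array(s["T_tool_cam"]) if c=="wrist" else np.array(s["extrinsics"]))
Z=dict(jig_bed=.024,ramps=.024,bridge=.066,jig_stop=.024,spring_toe=.048,slat_front=.024,slat_top=.038,scarf=.024)
def look(c,names=Z):
    s,T=snap(c);P={}
    for n in names:
        r=pinpoint(n,c)
        if r:
            p=at(s,r[0]["centre"],T,Z[n]);P[n]=p;print(c,n,round(r[0]["score"],2),np.round(r[0]["centre"]),p.round(4))
    return s,T,P
def save(s,n): cv2.imwrite("pics/"+n,s["color"][:,:,::-1])
E
python3 - <<'E'
from h import *
o=get_obs();print({k:np.round(v,3) for k,v in o.items()});print(tool().round(3),grip_depth)
for c in("top","scene","wrist"):
    s,T,P=look(c);save(s,c+"1.png")
    print(T.round(3))
E
```

```text
{'clock': np.float64(0.0), 'joint_positions': array([ 1.15 ,  0.412, -0.013,  1.597,  0.006,  1.134, -0.082]), 'joint_vel': array([ 0.   ,  0.002, -0.002, -0.001,  0.001, -0.   ,  0.001]), 'joint_efforts': array([-0.0000e+00, -6.0062e+01,  6.8200e-01, -2.9942e+01,  1.4000e-02,
        1.0000e-02, -0.0000e+00]), 'position': array([ 0.216, -0.586,  0.23 ]), 'orientation': array([-3.091e+00, -5.510e-01,  1.000e-03]), 'force': array([ 0.148, -0.032,  0.469]), 'moment': array([-0.033,  0.019, -0.025]), 'finger_force': np.float64(0.0), 'opening': np.float64(0.085)}
[[ 0.938  0.346 -0.001  0.216]
 [ 0.346 -0.938  0.001 -0.586]
 [-0.    -0.002 -1.     0.23 ]
 [ 0.     0.     0.     1.   ]] -0.0187
top jig_bed 0.55 [281. 197.] [ 0.5557 -0.0449  0.024 ]
top ramps 0.88 [290. 201.] [ 0.5468 -0.0697  0.024 ]
top bridge 0.85 [200. 151.] [0.6728 0.1766 0.066 ]
top jig_stop 0.64 [198. 152.] [0.6792 0.1886 0.024 ]
top spring_toe 0.71 [243. 172.] [0.6197 0.0593 0.048 ]
top slat_front 0.84 [246. 181.] [0.6    0.0519 0.024 ]
top slat_top 0.97 [291. 201.] [ 0.543 -0.071  0.038]
[[ 0.015 -0.99   0.138  0.425]
 [-1.    -0.014  0.013  0.017]
 [-0.011 -0.138 -0.99   1.086]
 [ 0.     0.     0.     1.   ]]
scene jig_bed 0.93 [214. 220.] [ 0.568  -0.0367  0.024 ]
scene ramps 0.75 [195. 216.] [ 0.5439 -0.0743  0.024 ]
scene bridge 0.84 [324. 224.] [0.6705 0.1643 0.066 ]
scene jig_stop 0.63 [332. 234.] [0.6743 0.1886 0.024 ]
scene spring_toe 0.75 [264. 219.] [0.6121 0.0588 0.048 ]
scene slat_front 0.96 [259. 226.] [0.6114 0.0499 0.024 ]
scene slat_top 0.73 [200. 214.] [ 0.5528 -0.0631  0.038 ]
[[ 0.306  0.724 -0.618  1.061]
 [ 0.952 -0.222  0.212 -0.127]
 [ 0.016 -0.653 -0.757  0.704]
 [ 0.     0.     0.     1.   ]]
[[ 0.346 -0.894 -0.285  0.289]
 [-0.938 -0.33  -0.105 -0.56 ]
 [-0.001  0.304 -0.953  0.373]
 [ 0.     0.     0.     1.   ]]
```

View pics/top1.png

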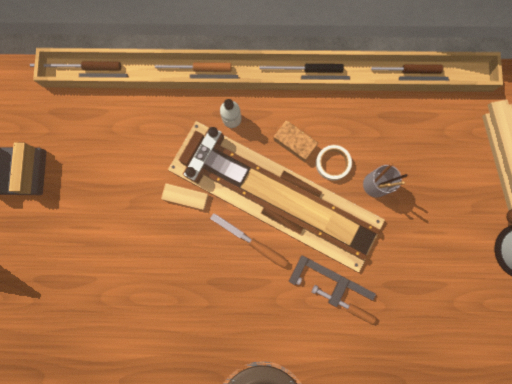

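```bash
python3 - <<'E'
from h import *
# fit jig pose: combine both cameras, x offsets known
L={'bridge':.236,'jig_stop':.26,'spring_toe':.112,'jig_bed':0}
A=[]
for c in("top","scene"):
    s,T,P=look(c)
    A+=[(L[n],*P[n][:2]) for n in L if n in P]
A=np.array(A)
from scipy.optimize import least_squares
f=lambda q:np.r_[A[:,1]-q[0]-A[:,0]*np.cos(q[2]),A[:,2]-q[1]-A[:,0]*np.sin(q[2])]
r=least_squares(f,[.56,-.04,1.1],loss='soft_l1',f_scale=.005);print(r.x,np.degrees(r.x[2]),r.fun.round(4))
for n in("chisel","cork_block","offcut","tape_roll","pencil_tin","glue_bottle","f_clamp"):
    q=pinpoint(n,"top")
    if q:
        # top image
        s,T=snap("top");q=pinpoint(n,"top");print(n,q[0]["score"],at(s,q[0]["centre"],T,0).round(3) if q else 0)
E
```

```text
top jig_bed 0.79 [283. 196.] [ 0.5577 -0.0498  0.024 ]
top ramps 0.56 [292. 202.] [ 0.543  -0.0732  0.024 ]
top bridge 0.61 [203. 152.] [0.6691 0.1677 0.066 ]
top jig_stop 0.69 [196. 155.] [0.6712 0.1911 0.024 ]
top spring_toe 0.93 [246. 173.] [0.6159 0.0528 0.048 ]
top slat_front 0.65 [246. 179.] [0.6056 0.052  0.024 ]
top slat_top 0.8 [289. 198.] [ 0.5511 -0.0653  0.038 ]
top scarf 0.73 [292. 202.] [ 0.5422 -0.0727  0.024 ]
scene jig_bed 0.86 [211. 222.] [ 0.569  -0.0449  0.024 ]
scene ramps 0.63 [195. 215.] [ 0.5427 -0.0728  0.024 ]
scene bridge 0.59 [324. 220.] [0.6627 0.1684 0.066 ]
scene jig_stop 0.95 [330. 236.] [0.6783 0.183  0.024 ]
scene spring_toe 0.94 [265. 218.] [0.6095 0.0611 0.048 ]
scene slat_front 0.67 [261. 228.] [0.6153 0.0528 0.024 ]
scene slat_top 0.72 [201. 214.] [ 0.5545 -0.0618  0.038 ]
[ 0.56444316 -0.04622364  1.12970898] 64.72755648868514 [ 0.0039 -0.0042  0.0037 -0.0067 -0.0025  0.0029 -0.0027  0.0046  0.0005
  0.0022 -0.0022 -0.0036  0.0012 -0.0059  0.006   0.0013]
chisel 0.72 [0.431 0.045 0.   ]
cork_block 0.81 [ 0.718 -0.078  0.   ]
offcut 0.67 [0.546 0.216 0.   ]
tape_roll 0.98 [ 0.659 -0.187  0.   ]
pencil_tin 0.59 [ 0.589 -0.311  0.   ]
glue_bottle 0.98 [0.771 0.105 0.   ]
f_clamp 0.83 [ 0.338 -0.197  0.   ]
```

The top view shows the jig running from its rear end at about (370,245) to the stop at (190,150). The bright spring is at (228,165) and the slat's front edge is just at its toe. Next I rotate so tool x follows the feed direction.

{"op": "servo_tool", "data": {"plan": [[0,0,-7.4,0,0,0,0],[0,0,-7.4,0,0,0,0],[0,0,-7.4,0,0,0,0],[0,0,-7.4,0,0,0,0],[0,0,-7.4,0,0,0,0],[0,0,-7.5,0,0,0,0]], "grip_force": 60}}

```text
clock: 3.9
position: [0.2159, -0.5865, 0.2313]
orientation: [2.649, 1.688, -0.0]
force: [-0.2, -0.6, -0.1]
opening: 0.0006
finger_force: 0.0
```

{"op": "servo_tool", "data": {"plan": [[0,0,0,4.5,0.7,0,0],[0,0,0,4.5,0.7,0,0],[0,0,0,4.5,0.7,0,0],[0,0,0,4.5,0.7,0,0],[0,0,0,4.5,0.7,0,0],[0,0,0,4.5,0.7,0,0],[0,0,0,4.5,0.7,0,0],[0,0,0,4.5,0.7,0,0],[0,0,0,4.5,0.7,0,0],[0,0,0,4.5,0.7,0,0]]}}

```text
clock: 4.9
position: [0.4723, -0.208, 0.2316]
orientation: [2.653, 1.681, 0.0]
force: [-0.1, -0.9, -0.4]
opening: 0.0003
finger_force: 0.0
```

{"op": "servo_tool", "data": {"plan": [[0,0,0,4.5,0.7,0,0],[0,0,0,3,0.7,0,0],[0,0,0,2,0,1,0],[0,0,0,0,0,2,0],[0,0,0,0,0,0,0],[0,0,0,0,0,0,0]]}}

```text
clock: 5.5
position: [0.5244, -0.13, 0.2014]
orientation: [-2.654, -1.681, 0.001]
force: [-0.3, -0.4, 0.4]
opening: 0.0001
finger_force: 0.0
```

```bash
python3 - <<'E'
from h import *
print(get_obs()["clock"],tool().round(4))
s,T,P=look("wrist");save(s,"w2.png")
look("wrist");look("top",["slat_front","slat_top"])
print(T.round(3))
E
```

```text
5.5 [[ 4.276e-01  9.040e-01 -9.000e-04  5.244e-01]
 [ 9.040e-01 -4.276e-01 -1.000e-04 -1.300e-01]
 [-4.000e-04 -7.000e-04 -1.000e+00  2.014e-01]
 [ 0.000e+00  0.000e+00  0.000e+00  1.000e+00]]
wrist slat_front 0.61 [150. 263.] [ 0.3605 -0.1834  0.024 ]
wrist slat_top 0.85 [245.  94.] [ 0.5482 -0.0571  0.038 ]
wrist ramps 0.28 [116.  55.] [0.4502 0.0319 0.024 ]
wrist bridge 0.32 [111.  54.] [0.4609 0.0223 0.066 ]
wrist slat_top 0.69 [246.  97.] [ 0.5484 -0.0596  0.038 ]
top slat_front 0.82 [244. 178.] [0.6074 0.0578 0.024 ]
top slat_top 0.78 [289. 198.] [ 0.5527 -0.0637  0.038 ]
[[ 0.904 -0.406 -0.131  0.557]
 [-0.427 -0.862 -0.274 -0.06 ]
 [-0.002  0.303 -0.953  0.343]
 [ 0.     0.     0.     1.   ]]
```

View pics/w2.png

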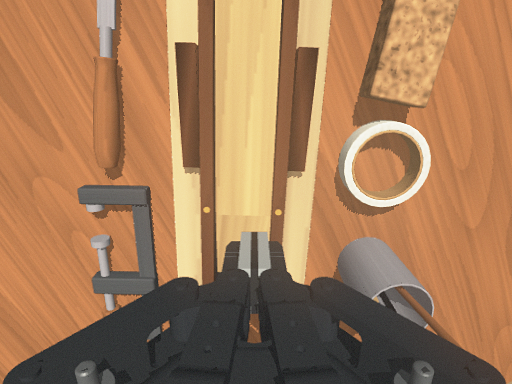

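The slat runs between dark guide strips, at columns ~200–214 and ~277–298. The ramps' rear ends are near row 168 and the scarf begins near row 214. I'll turn these into positions.

```bash
python3 - <<'E'
from h import *
s,T=snap("wrist");g=s["color"].astype(int)
for r in(20,60,100,140,180,205):
    dark=(g[r,:,0]<130)&(g[r,:,0]-g[r,:,2]<110);d=(g[r,:,0]<140)
    c=np.arange(512);run=lambda a,b:c[a:b][d[a:b]]
    L=run(196,235);Rr=run(262,305)
    i,k=L.max()+.5,Rr.min()-.5
    a,b=at(s,(i,r),T,.036),at(s,(k,r),T,.036);m=(a+b)/2
    print(r,i,k,m.round(4),np.linalg.norm(a-b).round(4))
print([ (r,g[r,245].tolist()) for r in range(190,232,3)])
for px in((248,214),(190,168),(305,170)): print(at(s,px,T,.038).round(4))
E
```

```text
20 214.5 280.5 [0.5793 0.0012 0.036 ] 0.0602
60 214.5 278.5 [ 0.5636 -0.0294  0.036 ] 0.0603
100 214.5 276.5 [ 0.5469 -0.0619  0.036 ] 0.0604
140 214.5 274.5 [ 0.5291 -0.0967  0.036 ] 0.0606
180 214.5 272.5 [ 0.5099 -0.1341  0.036 ] 0.061
205 214.5 271.5 [ 0.4972 -0.1591  0.036 ] 0.0615
[(190, [242, 216, 145]), (193, [242, 216, 144]), (196, [242, 216, 145]), (199, [242, 215, 144]), (202, [243, 219, 149]), (205, [242, 215, 143]), (208, [243, 219, 148]), (211, [242, 217, 145]), (214, [243, 219, 149]), (217, [224, 187, 123]), (220, [222, 183, 121]), (223, [223, 183, 123]), (226, [224, 185, 126]), (229, [222, 180, 121])]
[ 0.4979 -0.1701  0.038 ]
[ 0.4658 -0.0984  0.038 ]
[ 0.5724 -0.151   0.038 ]
```

Centre line angle ≈ 62.9°, and the press point is (0.514, −0.127). Correcting yaw and offset, then descending.

{"op": "servo_tool", "data": {"plan": [[0,0,1.8,0,0,0,0],[0,0,0,-0.2,-1.1,3,0],[0,0,0,0,0,4,0],[0,0,0,0,0,4,0],[0,0,0,0,0,3,0],[0,0,0,0,0,1,0],[0,0,0,0,0,0,0],[0,0,0,0,0,0,0]]}}

```text
clock: 7.4
position: [0.515, -0.1264, 0.0525]
orientation: [2.679, 1.639, 0.002]
force: [0.4, 0.3, 0.6]
opening: -0.0
finger_force: 0.0
```

{"op": "servo_tool", "data": {"plan": [[0,0,0,0,0,0.3,0],[0,0,0,0,0,0.3,0],[0,0,0,0,0,0.2,0],[0,0,0,0,0,0.2,0],[0,0,0,0,0,0,0],[0,0,0,0,0,0,0]]}}

```text
clock: 8.0
position: [0.5139, -0.1264, 0.0413]
orientation: [-2.68, -1.639, 0.0]
force: [-0.6, 0.4, -0.3]
opening: -0.0001
finger_force: 0.0
```

```bash
python3 - <<'E'
from h import *
print(tool().round(4),get_obs()["force"])
s,T,P=look("scene",["slat_front","slat_top"]);save({"color":cv2.resize(s["color"][130:330,80:380],None,fx=2.5,fy=2.5)},"s3.png")
E
```

```text
[[ 4.553e-01  8.903e-01 -1.000e-04  5.139e-01]
 [ 8.903e-01 -4.553e-01 -0.000e+00 -1.264e-01]
 [-1.000e-04 -1.000e-04 -1.000e+00  4.130e-02]
 [ 0.000e+00  0.000e+00  0.000e+00  1.000e+00]] [-0.59625541  0.44211696 -0.29645163]
scene slat_front 0.6 [259. 227.] [0.6129 0.0478 0.024 ]
scene slat_top 0.71 [202. 212.] [ 0.5481 -0.0592  0.038 ]
```

View pics/s3.png

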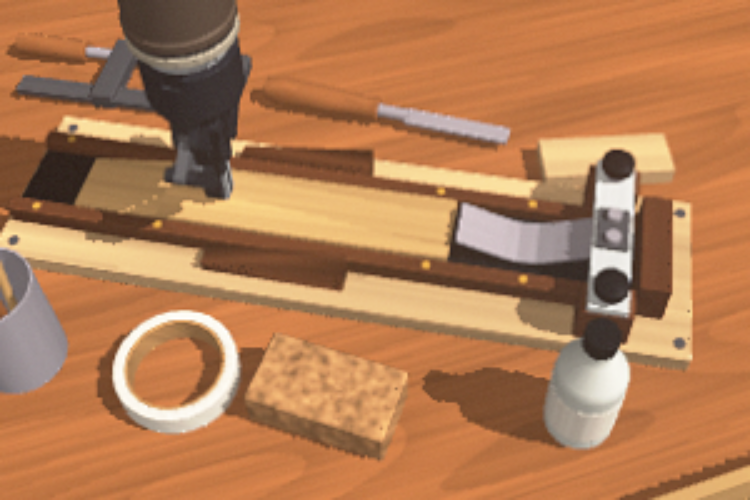

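The shut fingertips are at crop (215,185), over the flat top and ahead of the scarf. The slat's front is just at the toe (455,240). Pressing now.

{"op": "servo_tool", "data": {"plan": [[0,0,0,0,0,0.2,0],[0,0,0,0,0,0.2,0],[0,0,0,0,0,0.1,0],[0,0,0,0,0,0,0],[0,0,0,0,0,0,0]]}}

```text
clock: 8.65
position: [0.5141, -0.1264, 0.038]
orientation: [2.679, 1.639, -0.0]
force: [-7.7, 1.6, 22.8]
opening: 0.0
finger_force: 11.1
```

{"op": "servo_tool", "data": {"plan": [[0,0,0,0.5,0,0,0],[0,0,0,0.5,0,0,0],[0,0,0,0.5,0,0,0],[0,0,0,0.5,0,0,0],[0,0,0,0.5,0,0,0],[0,0,0,0.5,0,0,0],[0,0,0,0.5,0,0,0],[0,0,0,0.5,0,0,0]]}}

```text
clock: 9.45
position: [0.5323, -0.094, 0.038]
orientation: [2.678, 1.634, -0.003]
force: [-7.3, -10.1, 22.3]
opening: -0.0001
finger_force: 11.2
```

```bash
python3 - <<'E'
from h import *
T=tool();f=get_obs()["force"];print(T[:3,3].round(4),"tool-frame force",(T[:3,:3].T@f).round(1))
look("scene",["slat_front","slat_top","spring_toe"])
s,T,P=look("wrist");save(s,"w4.png")
E
```

```text
[ 0.5323 -0.094   0.038 ] tool-frame force [-12.4  -1.8 -22.3]
scene slat_front 0.75 [277. 226.] [0.6226 0.0861 0.024 ]
scene slat_top 0.89 [220. 218.] [ 0.5761 -0.0257  0.038 ]
scene spring_toe 0.75 [264. 216.] [0.6034 0.0614 0.048 ]
wrist slat_top 0.63 [254.  98.] [ 0.5665 -0.026   0.038 ]
```

View pics/w4.png

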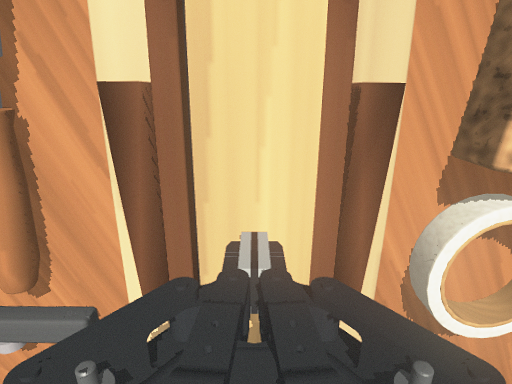

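The slat follows the fingers, centred between the strips (columns ~190–325). The push is 12 N against 22 N down, so I'll add a little pressure and continue.

{"op": "servo_tool", "data": {"plan": [[0,0,0,0.3,0,0.05,0],[0,0,0,0.5,0,0,0],[0,0,0,0.5,0,0,0],[0,0,0,0.5,0,0,0],[0,0,0,0.5,0,0,0],[0,0,0,0.5,0,0,0],[0,0,0,0.5,0,0,0]]}}

```text
clock: 10.8
position: [0.5461, -0.0675, 0.038]
orientation: [2.679, 1.63, -0.009]
force: [-12.1, -14.6, 30.5]
opening: 0.0002
finger_force: 15.1
```

```bash
python3 - <<'E'
from h import *
T=tool();f=get_obs()["force"];print(T[:3,3].round(4),"tool-frame force",(T[:3,:3].T@f).round(1))
look("scene",["slat_front","slat_top","spring_toe"]);look("wrist")
E
```

```text
[ 0.5461 -0.0675  0.038 ] tool-frame force [-18.8  -4.  -30.4]
scene slat_front 0.91 [290. 230.] [0.6387 0.1082 0.024 ]
scene slat_top 0.94 [233. 220.] [ 5.88e-01 -3.00e-04  3.80e-02]
scene spring_toe 0.65 [265. 215.] [0.6038 0.0646 0.048 ]
wrist slat_top 0.64 [254.  97.] [0.5809 0.0014 0.038 ]
```

{"op": "servo_tool", "data": {"plan": [[0,0,0,0.5,0,0,0],[0,0,0,0.5,0,0,0],[0,0,0,0.5,0,0,0],[0,0,0,0.5,0,0,0],[0,0,0,0.5,0,0,0],[0,0,0,0.5,0,0,0],[0,0,0,0.5,0,0,0],[0,0,0,0.5,0,0,0]]}}

```text
clock: 12.25
position: [0.5645, -0.032, 0.038]
orientation: [2.679, 1.63, -0.009]
force: [-10.9, -14.9, 29.3]
opening: 0.0001
finger_force: 15.0
```

```bash
python3 - <<'E'
from h import *
T=tool();f=get_obs()["force"];print(T[:3,3].round(4),"tool-frame force",(T[:3,:3].T@f).round(1))
look("scene",["slat_front","slat_top","spring_toe"]);s,T,P=look("wrist");save(s,"w5.png")
E
```

```text
[ 0.5645 -0.032   0.038 ] tool-frame force [-18.5  -2.7 -29.2]
scene slat_front 0.96 [308. 234.] [0.6588 0.1402 0.024 ]
scene slat_top 0.97 [253. 220.] [0.6009 0.0396 0.038 ]
scene spring_toe 0.55 [264. 217.] [0.6067 0.0605 0.048 ]
wrist spring_toe 0.93 [254.  33.] [0.6107 0.0586 0.048 ]
wrist scarf 0.52 [253.  32.] [0.6125 0.0629 0.024 ]
```

View pics/w5.png

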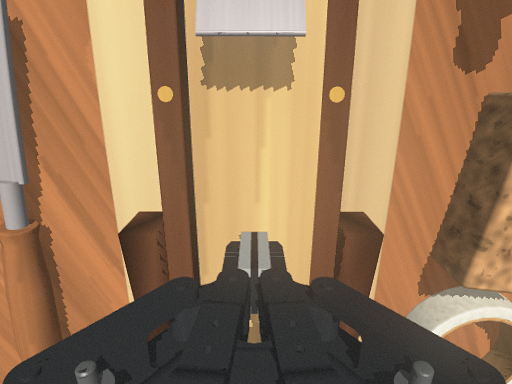

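The spring toe shows at (252,33), raised on the slat and ~10 cm ahead of the fingers. About 48 mm remain.

{"op": "servo_tool", "data": {"plan": [[0,0,0,0.5,0,0,0],[0,0,0,0.5,0,0,0],[0,0,0,0.5,0,0,0],[0,0,0,0.5,0,0,0],[0,0,0,0.5,0,0,0],[0,0,0,0.5,0,0,0],[0,0,0,0.5,0,0,0],[0,0,0,0.5,0,0,0]]}}

```text
clock: 13.7
position: [0.583, 0.0037, 0.038]
orientation: [2.678, 1.631, -0.009]
force: [-11.1, -15.1, 28.9]
opening: -0.0002
finger_force: 14.4
```

```bash
python3 - <<'E'
from h import *
T=tool();f=get_obs()["force"];print(T[:3,3].round(4),"tool-frame force",(T[:3,:3].T@f).round(1))
look("scene",["slat_front","slat_top","jig_stop"]);look("wrist")
E
```

```text
[0.583  0.0037 0.038 ] tool-frame force [-18.8  -2.9 -28.8]
scene slat_front 0.39 [311. 291.] [0.7813 0.0947 0.024 ]
scene slat_top 0.57 [272. 224.] [0.6217 0.0738 0.038 ]
wrist spring_toe 0.63 [250. 142.] [0.608  0.0567 0.048 ]
```

{"op": "servo_tool", "data": {"plan": [[0,0,0,0.2,0,0,0],[0,0,0,0.2,0,0,0],[0,0,0,0.1,0,0,0],[0,0,0,0,0,0,0]]}}

```text
clock: 14.75
position: [0.5855, 0.0084, 0.038]
orientation: [2.678, 1.631, -0.008]
force: [-9.3, -14.8, 27.5]
opening: 0.0
finger_force: 14.0
```

{"op": "servo_tool", "data": {"plan": [[0,0,0,0.1,0,0,0],[0,0,0,0.1,0,0,0],[0,0,0,0.1,0,0,0],[0,0,0,0,0,0,0]]}}

```text
clock: 15.15
position: [0.5865, 0.0103, 0.038]
orientation: [2.678, 1.63, -0.01]
force: [-11.5, -16.7, 29.0]
opening: -0.0006
finger_force: 14.8
```

```bash
python3 - <<'E'
from h import *
T=tool();f=get_obs()["force"];print(T[:3,3].round(4),"tool-frame force",(T[:3,:3].T@f).round(1))
s,T,P=look("scene",["slat_top","jig_stop"]);save({"color":cv2.resize(s["color"][160:300,220:390],None,fx=4,fy=4)},"s6.png")
look("wrist",["spring_toe"])
E
```

```text
[0.5865 0.0103 0.038 ] tool-frame force [-20.4  -2.5 -28.9]
scene slat_top 0.62 [274. 227.] [0.6305 0.0753 0.038 ]
scene jig_stop 0.56 [330. 235.] [0.6768 0.1842 0.024 ]
wrist spring_toe 0.74 [250. 159.] [0.6075 0.0555 0.048 ]
```

View pics/s6.png

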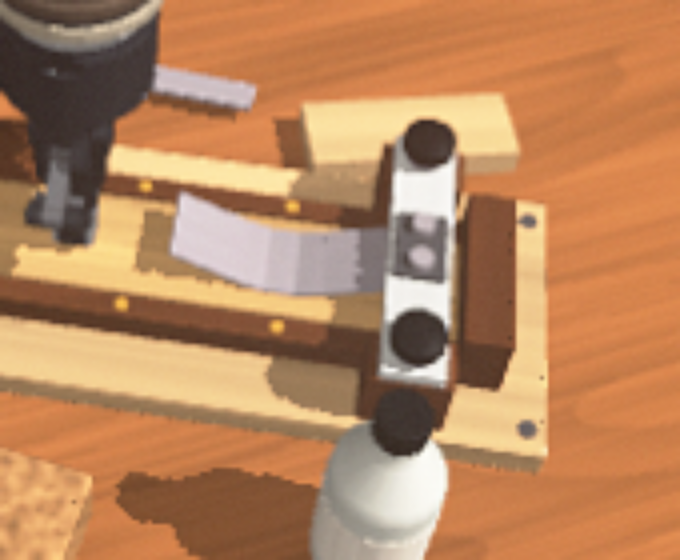

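The slat lies under the spring and its front is hidden by the bridge bar. I'll keep pushing in small steps until it stalls.

{"op": "servo_tool", "data": {"plan": [[0,0,0,0.1,0,0.02,0],[0,0,0,0.1,0,0.02,0],[0,0,0,0.1,0,0,0],[0,0,0,0,0,0,0]]}}

```text
clock: 15.8
position: [0.5865, 0.0104, 0.038]
orientation: [2.678, 1.627, -0.016]
force: [-17.3, -21.4, 38.3]
opening: -0.0002
finger_force: 19.3
```

{"op": "servo_tool", "data": {"plan": [[0,0,0,0.1,0,0,0],[0,0,0,0.1,0,0,0],[0,0,0,0.1,0,0,0],[0,0,0,0,0,0,0]]}}

```text
clock: 16.2
position: [0.5865, 0.0104, 0.0379]
orientation: [2.678, 1.624, -0.023]
force: [-21.4, -26.0, 44.8]
opening: 0.0001
finger_force: 22.0
```

Stalled with force rising: the slat is home (total travel 155 mm). Easing the push and lifting straight up.

{"op": "servo_tool", "data": {"plan": [[0,0,0,-0.4,0,0,0],[0,0,0,0,0,-0.3,0],[0,0,0,0,0,-0.5,0],[0,0,0,0,0,-2,0],[0,0,0,-1,0,-4,0],[0,0,0,-2,0,-4,0],[0,0,0,-2,0,-4,0],[0,0,0,0,0,0,0],[0,0,0,0,0,0,0]]}}

```text
clock: 17.1
position: [0.566, -0.0256, 0.1842]
orientation: [2.679, 1.639, 0.003]
force: [0.4, 1.1, -0.4]
opening: 0.0003
finger_force: 0.0
```

```bash
python3 - <<'E'
from h import *
T=tool();print(T[:3,3].round(4),get_obs()["force"])
look("scene");look("top");s,T,P=look("wrist");save(s,"w7.png")
E
```

```text
[ 0.566  -0.0256  0.1842] [ 0.42494003  1.13493887 -0.3937369 ]
scene jig_bed 0.95 [209. 220.] [ 0.5621 -0.0476  0.024 ]
scene ramps 0.48 [211. 289.] [ 0.7202 -0.0823  0.024 ]
scene bridge 0.98 [322. 220.] [0.6626 0.1648 0.066 ]
scene jig_stop 0.91 [330. 234.] [0.6725 0.1855 0.024 ]
scene spring_toe 0.75 [266. 214.] [0.6002 0.0679 0.048 ]
scene slat_front 0.63 [330. 235.] [0.6772 0.1847 0.024 ]
scene slat_top 0.64 [275. 223.] [0.622  0.0798 0.038 ]
top jig_bed 0.76 [278. 198.] [ 0.554  -0.0362  0.024 ]
top ramps 0.54 [281. 197.] [ 0.5555 -0.0449  0.024 ]
top bridge 0.96 [201. 152.] [0.669  0.1719 0.066 ]
top jig_stop 0.94 [200. 152.] [0.6793 0.1811 0.024 ]
top spring_toe 0.67 [244. 176.] [0.6088 0.057  0.048 ]
top slat_front 0.76 [197. 151.] [0.6814 0.1901 0.024 ]
top slat_top 0.83 [235. 170.] [0.6262 0.0819 0.038 ]
top scarf 0.38 [279. 200.] [ 0.548 -0.039  0.024]
wrist jig_bed 0.33 [373. 336.] [ 0.6014 -0.2835  0.024 ]
wrist spring_toe 0.62 [257.  72.] [0.6107 0.0573 0.048 ]
```

View pics/w7.png

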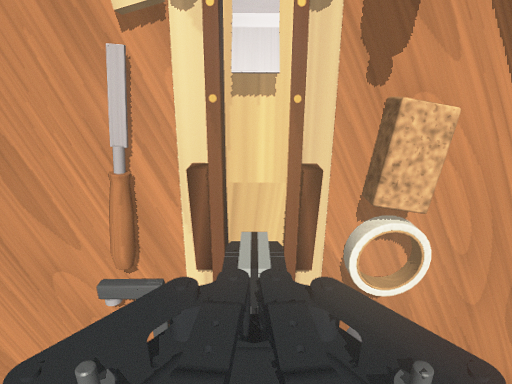

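The fingers are clear. The slat lies between the strips with the spring on its top (toe at row 72) and the scarf starting at row 182. Handing in.

```bash
python3 -c "
from h import *
s,T=snap('wrist');a=at(s,(255,182),T,.038);b=at(s,(256,72),T,.058);print(np.linalg.norm((a-b)[:2]))
print(job_done())"
```

```text
0.10069168398942412
the job is handed in; nothing more can be done
None
```

The slat is loaded: its square end is hard against the end stop, the spring is resting on its top, the hand is clear of everything, and the job is handed in (no verdict was returned).

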